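Assemble the test-sieve stack on the shaker base and set its timer beside it

ROBOT

A 7-joint arm with a two-finger parallel gripper is mounted at the origin on a cart in front of the work surface, level with it; the furniture and walls round the work are solid. World frame = base frame: x ahead of the robot, y to its left, z up, the work surface at z = 0. Lengths are in m, angles in rad, forces in N, time in s.
With the tool pointing down it reaches from about 0.425 to 0.825 m from the base axis. Payload 3.6 kg.
Tool frame: the origin (TCP) lies midway between the tips of the shut fingers; the grasp point (between the pads) lies env.grip_point_offset behind it (env.grip_point_offset is the distance from the TCP to the grasp point, in m); z points along the fingers, y is the line along which they close (so a half turn about z gives the same grasp; the last joint's range is limited). The gripper opens to 85 mm and grips with 20 to 120 N. Pads are 22 mm wide; open, the fingers measure 114 mm over their backs; the gripper's body (76 mm by 85 mm) begins 54 mm behind the grasp point. The pads swing forward as they close: fully open they stand 13 mm farther back than shut.
Start: joints at [1.294, 0.615, -0.013, 1.423, 0.008, 1.103, -0.04], TCP at [0.161, -0.63, 0.231] pointing down, gripper open.
Joint ranges: [-3.12, 3.12], [-0.3, 2.06], [-1.34, 1.32], [0.26, 2.42], [-1.36, 4.5], [0.01, 1.98], [-2.84, 2.84]. Speed limits (rad/s): [2.79, 2.79, 3.14, 3.14, 3.14, 3.14, 3.14].

INTERFACE

Orientations are given as a rotation vector (axis times angle).
In Python, from workcell import env gives the robot as it stands. Calls block until the motion is done:
- env.move_pose(position, orientation): joint-space move of the TCP to a pose.
- env.move_l(position, rot=None, rate=0.15, guard=None): straight line of the TCP; rot=None keeps the orientation; rate is the mean speed in m/s. With guard (N) it stops when the force on the tool has changed by that much, and returns True; else False.
- env.movej(angles): joint-space move.
- env.open_gripper() and env.gripper_close(force=None): open the fingers fully, or close them until they stop; force is the grip in N (None keeps the last).
- env.wait(seconds).
- env.ik(position, orientation): joint angles nearest the present ones, or None.
- env.get_image(name): name is "side" or "top" or "wrist"; returns a dict with "img" (400x640x3 uint8, red, green, blue), "depth" (400x640 float32, m along the optical axis (not along the pixel's ray), 0 where there is no reading), "camera_matrix" (3x3 intrinsics, pixels), "extrinsics" (4x4, takes a point from camera to world coordinates); the wrist camera has in their place "tool_from_camera" (4x4, takes a point from camera to tool coordinates, whose origin is the TCP and whose axes are the flange's). Camera axes: x right, y down, z forward; pixel columns grow to the right and rows downward; lengths in m; the calibration is good to about 2 mm. A picture is of the moment at which its call begins: read the wrist's pose just before it.
A pose or a line that the arm cannot do raises env.PlanningError and nothing moves.
- env.close_job(): hands the job in; it is judged then, once.
Trained networks look in a picture, given as the dict that the camera call returned (one of the last four; its "shot" number tells which), for a name from the list of things; names that differ only in an ending like _2 or _b are one class to them, and where a whole thing is asked for, a point or a joint stands for the part that bears it (a point fixed in the world has none). Each returns a list of dicts, best first, with "confidence" (0 to 1); they miss things now and then, are a little off and sometimes report something else, mostly with a low value. They report only what shows in the picture. A call takes as long as a camera call. They do not tell look-alikes from the thing itself.
- env.search_frame(picture, target): "xy" ([column, row] in pixels, amid what is visible of it).
Readings, each from a call of its own:
- env.read_t(): time.
- env.read_qpos(): joint angles.
- env.read_qvel(): joint speeds.
- env.read_joint_efforts(): joint torques, N m.
- env.read_eef_pos(): TCP position.
- env.read_eef_rot(): TCP orientation.
- env.read_wrist_force(): force on the tool from outside, world axes, zero at the start.
- env.read_wrist_torque(): the same for the moment, N m.
- env.read_width(): finger opening in m.
- env.read_finger_force(): force on a finger pad.
Only numpy, scipy, OpenCV 4.12 (cv2) and the standard library are available. Lean on these libraries where they do the work, as an engineer would, in place of code of your own. Each camera call takes 0.05 s, during which the arm holds its last target. There are 200 camera calls.

TASK

Get the small sieve shaker ready for a timed run: seat the receiver pan on the round table of the shaker, nest the fine-mesh sieve on the pan and the coarse-mesh sieve on the fine one, and close the stack with the lid, every part fully home and level. Set the bench timer flat on the bench, face up, just to the left of the shaker, level with the middle of the stack and a couple of finger-widths from its housing, and leave the small beaker and the squat bottle standing where they are.

Things in the scene. Friction and masses are not known exactly. Their poses are not given: they have to be found in the camera images.
- pan_mid (a point): Receiver pan, the bottom of the stack: open steel cup with a plain closed floor and no mesh, 60 mm across, 32 mm high, wall 2 mm, 110 g. It stands mouth up. The point is on its axis, 16 mm above its underside; z is the cup's axis.
- fine_sieve_mid (a point): Fine-mesh sieve, the low one: steel frame 60 mm across, 30 mm high in all, with a dense grey wire mesh. Its lowest 6 mm is a skirt 52 mm across, tapered at the foot, that drops into the 56 mm mouth of the part below till the frame's shoulder meets that rim; frame above the shoulder 24 mm. 110 g. Stands on its skirt, mouth up. Point on its axis (z), 15 mm above the skirt's underside.
- coarse_sieve_mid (a point): Coarse-mesh sieve, the tall one: steel frame 60 mm across, 42 mm high in all, with an open wire grid of 9 mm pitch. Mouth 56 mm; its lowest 6 mm is the same 52 mm skirt; frame above the shoulder 36 mm. 110 g. Stands on its skirt, mouth up. Point on its axis (z), 21 mm above the skirt's underside.
- lid_knob (a point): Lid of the stack: steel disc 60 mm across with a black upright knob, 21 mm thick, in the middle. From below: skirt of 52 mm, 6 mm deep; disc 5 mm thick (its top 11 mm above the skirt's underside); knob from there to 37 mm. 80 g. It lies knob up. The point is on the axis, inside the knob, 25 mm above the skirt's underside; z is the axis.
- timer_mid (a point): Bench timer: rounded square white case 66 x 66 mm, 25 mm thick, with a display and three keys on its upper face, lying flat, 90 g. The point is at its middle, 12.5 mm above its underside; x and y run along its sides, z up.
- shaker_seat (a point): Sieve shaker, fixed: white housing 120 x 120 mm, 46 mm high, panel towards the robot; on it a round table 94 mm wide with a rubber lip (67 mm inside, 77 mm outside, 4.5 mm high) that locates the pan. The point: middle of the table's face inside the lip, 58 mm above the bench, over the housing's middle. Axes turn with the housing: x front to back, y to its left as the robot sees it, z up.
- small_beaker: Small empty glass beaker, 45 mm across, 58 mm high, open, on the left of the bench; stays where it is. Origin at the centre of its underside. (Also near the parts: a fixed blue vial rack, 80 x 160 mm and 45 mm high with its vials, just behind the shaker; a wall about 65 mm left of the leftmost part's middle; a computer tower 0.36 m high on the right.)
- sample_bottle: Squat glass bottle with a wrapped stopper, 68 mm across, 56 mm high, towards the back of the bench. Origin at the centre of its underside. It stays where it is.
Things that resemble listed ones, but are neither listed nor needed, are in the scene too. Leave any green look-alike of the part that bears lid_knob alone.

How it is judged:
At the end, for the whole second after the job is handed in: Pan on the seat (axes within 6 mm), fine sieve, coarse sieve, lid nested in turn (within 5 mm, shoulders home to 3 mm, tilt < 0.06). Timer flat, face up, on the bench, its middle 93-165 mm left of the shaker's middle, at most 45 mm ahead of or behind it. All at rest (horizontal distance between pan_mid and shaker_seat below 0.006 m and z of pan_mid in the frame of shaker_seat between 0.013 and 0.019 m and angle between each of pan_mid, fine_sieve_mid, coarse_sieve_mid, lid_knob's own z axis and vertical below 0.06 rad and horizontal distance between fine_sieve_mid and pan_mid below 0.005 m and z of fine_sieve_mid in the frame of pan_mid between 0.022 and 0.028 m and horizontal distance between coarse_sieve_mid and fine_sieve_mid below 0.005 m and z of coarse_sieve_mid in the frame of fine_sieve_mid between 0.027 and 0.033 m and horizontal distance between lid_knob and coarse_sieve_mid below 0.005 m and z of lid_knob in the frame of coarse_sieve_mid between 0.037 and 0.043 m and y of timer_mid in the frame of shaker_seat between 0.093 and 0.165 m and x of timer_mid in the frame of shaker_seat between -0.045 and 0.045 m and height (world z) of timer_mid below 0.017 m and angle between timer_mid's own z axis and vertical below 0.1 rad and linear speed of each of pan, fine_sieve, coarse_sieve, sieve_lid, the_timer below 0.01 m/s); the robot touches nothing.
It fails at once if the small beaker is shoved more than 25 mm or tipped (distance of small_beaker from where it was at the start of the episode above 0.025 m or angle between small_beaker's own z axis and vertical above 0.5 rad).
It fails at once if the squat bottle is shoved more than 25 mm or tipped (distance of sample_bottle from where it was at the start of the episode above 0.025 m or angle between sample_bottle's own z axis and vertical above 0.5 rad).
It also fails if it takes over 120 s, if anything falls off the work surface, if the arm or the gripper's body presses on something with over 40 N, if the wrist force passes 120 N, or if a joint passes its speed limit or range.

## Working session

There is one attempt and no reset: what is moved stays moved. The work goes in short steps, each a Python script; the robot and the scene stay as the last script left them, time stands still between calls to the robot, and variables do not carry over. Pictures are saved under pics/ and viewed, at most 14 in all, crops included, and the job is handed in when it is done.

```bash
mkdir -p pics; ls; cat > h.py <<'E'
import numpy as np, cv2
from workcell import env
from scipy.spatial.transform import Rotation as R
def world(p, uv, T=None):
    K=p["camera_matrix"]; u,v=int(round(uv[0])),int(round(uv[1]))
    d=p["depth"][max(v-2,0):v+3,max(u-2,0):u+3]; d=d[d>0]
    z=np.median(d) if d.size else np.nan
    T=p["extrinsics"] if T is None else T
    return (T@np.array([(uv[0]-K[0,2])/K[0,0]*z,(uv[1]-K[1,2])/K[1,1]*z,z,1]))[:3]
def cloud(p,T=None):
    K=p["camera_matrix"]; T=p["extrinsics"] if T is None else T
    v,u=np.indices(p["depth"].shape); z=p["depth"]
    c=np.stack([(u-K[0,2])/K[0,0]*z,(v-K[1,2])/K[1,1]*z,z,np.ones_like(z)],-1)
    w=(c@np.asarray(T).T)[...,:3].copy(); w[z<=0]=np.nan; return w
def save(p,n): cv2.imwrite(f"pics/{n}.png",cv2.cvtColor(p["img"],cv2.COLOR_RGB2BGR))
E
python3 - <<'E'
from h import *
np.set_printoptions(precision=3,suppress=True)
print(env.grip_point_offset,env.read_eef_rot(),env.read_t())
for c in ["top","side"]:
    p=env.get_image(c); save(p,c+"0"); np.savez(f"{c}0.npz",**{k:p[k] for k in("img","depth","camera_matrix","extrinsics")})
    print(c,p["extrinsics"])
    for n in ["pan_mid","fine_sieve_mid","coarse_sieve_mid","lid_knob","timer_mid","shaker_seat","small_beaker","sample_bottle"]:
        try:
            for r in env.search_frame(p,n)[:3]: print(n,np.array(r["xy"]),round(r["confidence"],2),world(p,r["xy"]))
        except Exception as e: print(n,e)
E
```

```text
pics
0.0187 [-3.115 -0.391  0.001] 0.0
top [[-0.004 -0.997  0.077  0.435]
 [-1.     0.005  0.011  0.076]
 [-0.012 -0.077 -0.997  1.644]
 [ 0.     0.     0.     1.   ]]
pan_mid [339.9 174.9] 0.71 [0.672 0.047 0.004]
fine_sieve_mid [232.8 214.9] 0.52 [0.546 0.387 0.008]
coarse_sieve_mid [347.5 204. ] 0.71 [0.579 0.024 0.003]
lid_knob [432.  257.8] 0.81 [ 0.409 -0.235  0.032]
lid_knob [303.5 178.3] 0.59 [0.657 0.162 0.038]
timer_mid [226.4 245.5] 0.73 [0.449 0.403 0.024]
small_beaker [255.8 189.2] 0.66 [0.628 0.316 0.002]
sample_bottle [232.9 162.1] 0.9 [0.707 0.38  0.055]
side [[-0.066  0.882 -0.466  0.957]
 [ 0.998  0.054 -0.039  0.118]
 [-0.01  -0.468 -0.884  0.869]
 [ 0.     0.     0.     1.   ]]
pan_mid [301.3 257.6] 0.66 [0.67  0.04  0.002]
fine_sieve_mid [437.9 215.8] 0.97 [0.538 0.384 0.008]
fine_sieve_mid [414.3 239.4] 0.43 [0.605 0.321 0.002]
coarse_sieve_mid [300.4 218. ] 0.7 [0.563 0.028 0.002]
lid_knob [349.8 255.1] 0.92 [0.666 0.158 0.029]
timer_mid [439.3 186.8] 0.93 [0.46  0.39  0.023]
shaker_seat [326.6 173.3] 0.83 [0.457 0.09  0.058]
small_beaker [411.5 241.5] 0.64 [0.611 0.314 0.001]
sample_bottle [444.6 275.1] 0.89 [0.705 0.375 0.045]
```

View pics/top0.png

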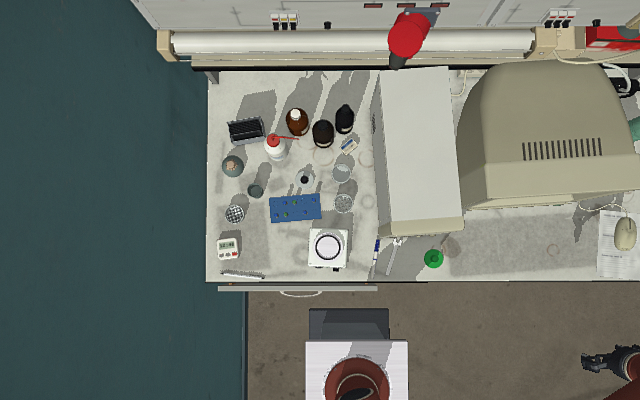

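View pics/side0.png

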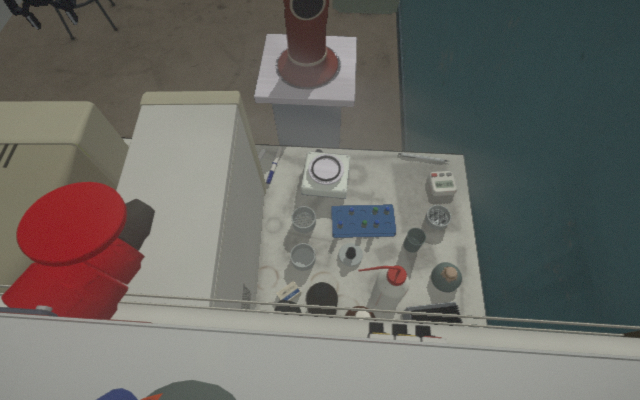

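The top view shows the shaker at (328,246), rack at (295,207), timer at (228,247), a black-knobbed lid at (304,179) and a green look-alike at (433,258). There are three cups: (234,214), (343,203) and (341,173). I'll enlarge to tell them apart.

```bash
python3 - <<'E'
import cv2,numpy as np
a=cv2.imread("pics/top0.png")[150:274,205:385]; b=cv2.imread("pics/side0.png")[145:300,265:465]
a=cv2.resize(a,(800,int(124*800/180)),interpolation=cv2.INTER_CUBIC)
cv2.imwrite("pics/c1.png",a)
b=cv2.resize(b,(774,600),interpolation=cv2.INTER_CUBIC)
cv2.imwrite("pics/c2.png",b)
E
```

```text
(no output)
```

View pics/c1.png

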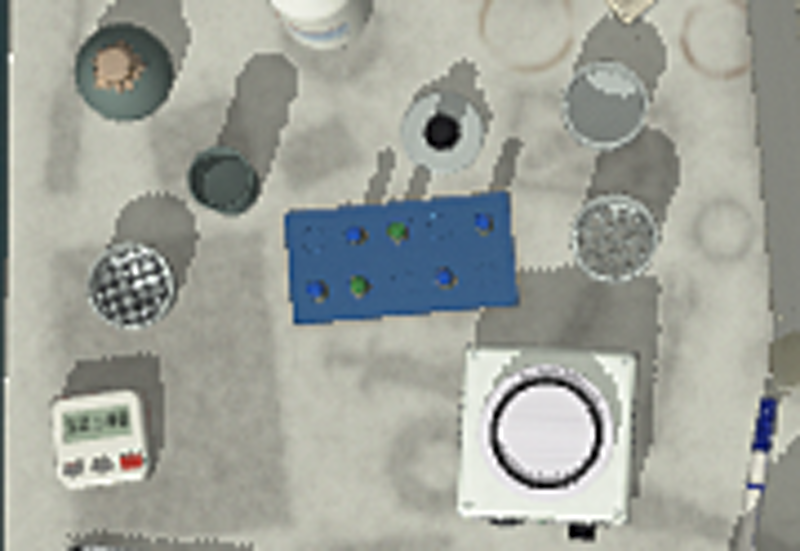

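View pics/c2.png

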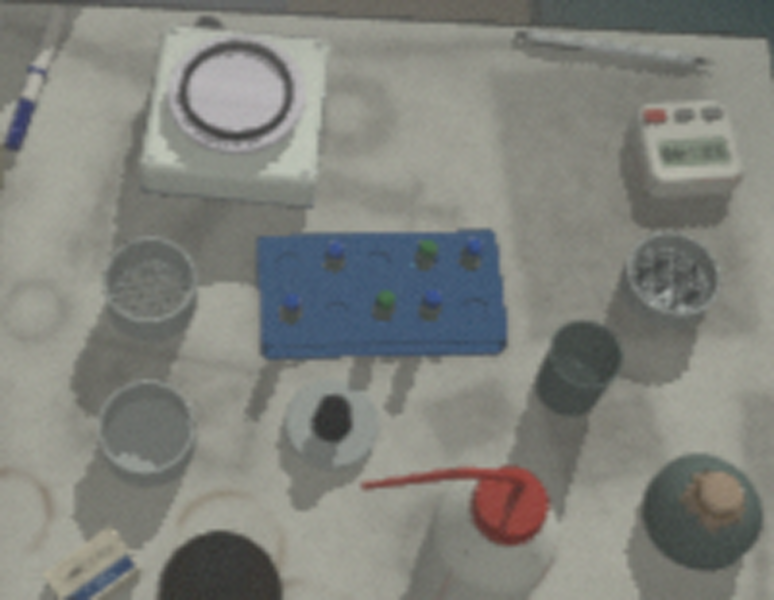

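Pan = (341,173), plain floor. Fine sieve = (343,203), dense grey mesh; the network called this one coarse. Coarse sieve = (234,214), open grid; the network called it fine. The lid is the black-knobbed one at (304,179), and the green one is left alone. The crop confirms each of these by mesh type. Next I'll fit positions.

```bash
cat > fit.py <<'E'
from h import *
def circ(P):
    from scipy.optimize import least_squares
    f=lambda q:np.hypot(P[:,0]-q[0],P[:,1]-q[1])-q[2]
    s=least_squares(f,[*P.mean(0)[:2],.03],loss="soft_l1",f_scale=.002); return s.x,np.sqrt(np.mean(f(s.x)**2))
E
python3 - <<'E'
from fit import *
np.set_printoptions(precision=4,suppress=True,linewidth=150)
W={c:cloud(dict(np.load(c+"0.npz"))) for c in("top","side")}
def near(w,c,r,z0,z1):
    P=w.reshape(-1,3); m=(np.hypot(P[:,0]-c[0],P[:,1]-c[1])<r)&(P[:,2]>z0)&(P[:,2]<z1); return P[m]
for n,c,z0,z1 in [("pan",(.67,.045),.018,.05),("fine",(.575,.028),.018,.05),("coarse",(.54,.388),.03,.06),("lid disc",(.665,.16),.006,.017),("knob",(.663,.16),.028,.05),("lip",(.457,.09),.0605,.07),("table",(.457,.09),.053,.06),("beaker",(.615,.315),.04,.08),("timer",(.452,.398),.018,.035)]:
    for k in W:
        P=near(W[k],c,.055,z0,z1)
        if len(P)>5: print(n,k,len(P),*circ(P),"zmed",np.median(P[:,2]),"box",P[:,:2].min(0),P[:,:2].max(0),P[:,:2].mean(0))
for k in W:
  for n,c,r,z0,z1 in [("timer",(.455,.395),.06,.018,.035),("housing",(.46,.09),.1,.04,.05),("rack",(.57,.18),.12,.038,.06)]:
    P=near(W[k],c,r,z0,z1); print(n,k,len(P),cv2.minAreaRect((P[:,:2]*1000).astype(np.float32)))
w=W["top"]; P=w.reshape(-1,3); s=W["side"].reshape(-1,3); P=np.vstack([P,s]); P=P[np.isfinite(P[:,0])]
print("heights cm, rows x .40..0.86, cols y .50..-.10 step .03")
for x in np.arange(.40,.86,.03):
    print("%.2f"%x,*["%3d"%(100*P[m][:,2].max()) if (m:=(abs(P[:,0]-x)<.015)&(abs(P[:,1]-y)<.015)).any() else "  ." for y in np.arange(.50,-.11,-.03)])
E
```

```text
pan top 68 [0.6741 0.0456 0.0292] 0.0009122047327688434 zmed 0.03150040500424833 box [0.6441 0.0163] [0.7037 0.0758] [0.6758 0.0456]
pan side 161 [0.6731 0.0445 0.029 ] 0.0008151990351203059 zmed 0.029797339407779067 box [0.6422 0.0147] [0.7036 0.0735] [0.6722 0.0433]
fine top 70 [0.5787 0.0398 0.029 ] 0.0008366831819770996 zmed 0.04074381040175257 box [0.5491 0.0108] [0.6074 0.07  ] [0.5796 0.0392]
fine side 244 [0.578  0.0384 0.029 ] 0.0008529262886125429 zmed 0.03364339896381713 box [0.546  0.0079] [0.6084 0.0686] [0.5773 0.0384]
coarse top 30 [0.5477 0.3795 0.0291] 0.0008754043245908868 zmed 0.03283168479480614 box [0.5189 0.3508] [0.5787 0.4078] [0.5486 0.381 ]
coarse side 23 [0.5468 0.3782 0.029 ] 0.0008933750874878585 zmed 0.030466029003831885 box [0.5184 0.3484] [0.5772 0.4073] [0.5465 0.3762]
lid disc top 273 [0.6599 0.16   0.0255] 0.011367243280315596 zmed 0.010644059940698725 box [0.6176 0.1076] [0.7172 0.2126] [0.6605 0.1602]
lid disc side 378 [0.6547 0.1602 0.0229] 0.0054447096094697375 zmed 0.010552732206506099 box [0.6271 0.1302] [0.6864 0.1893] [0.6581 0.1597]
knob to
[... 2812 characters left out ...]
3   0   1   1   1   6   6   0   1   1   4   3   0   3   3   3   0   1  36  36
0.67   . 103   0   4   4   2   1   1   1   1   1   4   3   1   3   1   3   1   0  36  36
0.70   . 103   1   6   6   3   0   1   0   0   1   1   0   1   3   3   3   1   1  36  36
0.73   . 103   1   3   4   2   1   0  18  18  13   0   0   0   1   2   2   1  33  36  36
0.76   . 102   1   0   7   6   0   0  18  22  22  19  11  14  14   3   3   3  35  36  36
0.79   .  96   1   0  10  10  10  10  13  13  10  11  13  19  19  14  13   2  36  36  36
0.82   .  90   0   0  10  10  10   9   0   0  17  16  12  19  14  22  22   1  62  62  62
0.85   .  84   0   1   0   8   8   8   1   1  16  16  11   0   0  22  21   1  63  63  63
```

Height contradicts my reading of the mesh. The cup at (343,203) has its rim at about 41 mm (tall), and the one at (234,214) at about 31 mm (low). The "open grid" I saw is probably aliasing. I'll go high around the tower and settle it with the wrist camera close up.

```bash
cat >> h.py <<'E'
def rv(yaw):  # tool down; tool y axis at angle `yaw` from world y... (x=(c,s), y=(s,-c), z=-1)
    c,s=np.cos(yaw),np.sin(yaw)
    return R.from_matrix(np.array([[c,s,0],[s,-c,0],[0,0,-1.]])).as_rotvec()
def wshot(n=None):
    T=np.eye(4); T[:3,3]=env.read_eef_pos(); T[:3,:3]=R.from_rotvec(env.read_eef_rot()).as_matrix()
    p=env.get_image("wrist"); 
    if n: save(p,n)
    T=T@p["tool_from_camera"]; return p,T
E
python3 - <<'E'
from fit import *
np.set_printoptions(precision=4,suppress=True,linewidth=150)
r=np.array([.161,-.63]);r=r/np.hypot(*r)
rot=env.read_eef_rot(); print(R.from_rotvec(rot).as_matrix())
env.move_l([*(r*.5),.5],rate=.4)
print(env.read_qpos())
for y in (0,np.pi/2,-np.pi/2): print(y,env.ik([.6,.1,.3],rv(y)),env.ik([.444,.087,.2],rv(y)))
try:
  env.move_pose([.45,.06,.5],rv(0)); env.move_pose([.56,.05,.36],rv(0))
except env.PlanningError as e: print(e)
p,T=wshot("w1"); print(env.read_t(),env.read_qpos(),T)
w=cloud(p,T)
np.savez("w1.npz",w=w,img=p["img"])
E
```

```text
[[ 0.9689  0.2473  0.    ]
 [ 0.2473 -0.9689  0.0001]
 [ 0.     -0.0001 -1.    ]]
[ 1.2852  0.2356 -0.0115  1.299   0.0026  1.6102 -0.0469]
0 [ 0.3037  0.6314 -0.9187  1.4287  0.5045  1.3282 -2.2122] [ 0.3239  0.453  -0.797   1.9948  0.4239  0.8649 -2.2755]
1.5707963267948966 [ 0.3417  0.6636 -1.0129  1.4275  0.564   1.359  -0.6914] [ 0.5746  0.6791 -1.313   1.9892  0.7546  1.09   -1.0796]
-1.5707963267948966 [ 0.3886  0.7174 -1.1489  1.4261  0.6527  1.4124  2.3767] [ 0.5133  0.5852 -1.1469  1.9905  0.6453  0.9919  2.1894]
4.875 [ 0.4716  0.5338 -1.0283  1.4456  0.4577  1.4137 -2.1335] [[ 0.0015 -0.9536 -0.301   0.6371]
 [-1.     -0.0013 -0.001   0.0509]
 [ 0.0006  0.301  -0.9536  0.5034]
 [ 0.      0.      0.      1.    ]]
```

View pics/w1.png

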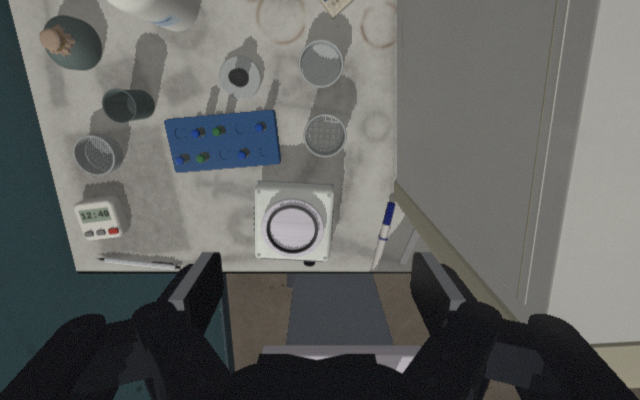

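Close up, (325,135) shows the open 9 mm grid and is tall, so it is the coarse sieve. (96,155) is dense and low, so it is the fine sieve. The pan is at (322,63), lid (240,77), timer (98,220) and seat (293,227). This agrees with the heights and corrects my first reading.

```bash
cat >> fit.py <<'E'
def near(w,c,r,z0,z1):
    P=w.reshape(-1,3); m=(np.hypot(P[:,0]-c[0],P[:,1]-c[1])<r)&(P[:,2]>z0)&(P[:,2]<z1); return P[m]
def lipfit(img,w,c):
    "dark rubber lip: ring fit on its dark pixels"
    P=w.reshape(-1,3); g=img.max(-1).reshape(-1)
    m=(np.hypot(P[:,0]-c[0],P[:,1]-c[1])<.043)&(P[:,2]>.054)&(P[:,2]<.068)&(g<110)
    return circ(P[m]),m.sum(),np.median(P[m][:,2])
E
python3 - <<'E'
from fit import *
np.set_printoptions(precision=4,suppress=True,linewidth=150)
d=np.load("w1.npz"); w=d["w"]
for n,c,z0,z1 in [("pan",(.673,.045),.026,.04),("coarse",(.578,.039),.036,.05),("fine",(.547,.379),.025,.04),("knob",(.66,.16),.034,.045),("beaker",(.62,.312),.05,.07)]:
    P=near(w,c,.045,z0,z1); print(n,len(P),*circ(P),np.median(P[:,2]),P[:,:2].mean(0))
print(lipfit(d["img"],w,(.444,.087)))
for n,c,r,z0,z1 in [("timer",(.441,.4),.06,.018,.035),("rack",(.57,.18),.12,.038,.06),("housing",(.444,.087),.09,.035,.05),("table",(.444,.087),.05,.052,.07)]:
    P=near(w,c,r,z0,z1); 
    if n=="rack": P=P[P[:,1]>.085]
    print(n,len(P),cv2.minAreaRect((P[:,:2]*1000).astype(np.float32)),np.median(P[:,2]))
P=near(w,(.5,.25),.04,-.02,.02); print("bench",np.median(P[:,2]))
E
```

```text
pan 315 [0.6711 0.045  0.0291] 0.0008196043463844284 0.03132122125192155 [0.6734 0.0438]
coarse 276 [0.5763 0.0389 0.0291] 0.0008124164249610533 0.04132357621234853 [0.5749 0.0387]
fine 347 [0.5448 0.3787 0.0291] 0.0009748240172316125 0.028426497796731176 [0.5456 0.3782]
knob 158 [0.6546 0.1603 0.0066] 0.0023379669619187134 0.035965156730448894 [0.6546 0.1603]
beaker 345 [0.6171 0.3122 0.0209] 0.0008859010456991271 0.056013971506396976 [0.6169 0.3162]
((array([0.4419, 0.0866, 0.036 ]), np.float64(0.0011981258517586094)), np.int64(526), np.float64(0.061252279465686815))
timer 1476 ((438.3261413574219, 400.2807312011719), (64.70704650878906, 66.14269256591797), 7.562558650970459) 0.021154245378465747
rack 1251 ((560.8253173828125, 184.86239624023438), (235.41561889648438, 118.30782318115234), 53.08745574951172) 0.045482585013680465
housing 2843 ((434.3260192871094, 86.91490936279297), (121.30558776855469, 132.6886444091797), 87.09113311767578) 0.04512318509254781
table 2893 ((440.96673583984375, 86.88623046875), (92.72203826904297, 92.60633087158203), 89.82091522216797) 0.057875618460672074
bench -0.0009247236620085753
```

```bash
python3 - <<'E'
from fit import *
np.set_printoptions(precision=4,suppress=True,linewidth=150)
d=np.load("w1.npz"); w=d["w"]
P=near(w,(.38,.34),.12,.004,.016); P=P[(P[:,0]<.403)]
for y in np.arange(.26,.46,.02):
    q=P[abs(P[:,1]-y)<.01]; print("pen y%.2f"%y,len(q),q[:,0].min() if len(q) else 0,q[:,0].max() if len(q) else 0,q[:,2].max() if len(q) else 0)
for k in("top","side"):
    W=cloud(dict(np.load(k+"0.npz"))).reshape(-1,3)
    m=(W[:,0]>.4)&(W[:,0]<.6)&(W[:,1]>.42)&(W[:,1]<.55); Q=W[m]
    print(k,"wall",[(round(z,2),round(Q[abs(Q[:,2]-z)<.03][:,1].min(),3)) for z in(.2,.5,.8,1.0) if (abs(Q[:,2]-z)<.03).any()], "bench max y",Q[abs(Q[:,2])<.01][:,1].max())
    m=(abs(W[:,1]-.3)<.1)&(abs(W[:,2])<.008)&(W[:,0]>.3); print("edge x",W[m][:,0].min())
P=w.reshape(-1,3); m=(P[:,0]>.4)&(P[:,1]>.42)&(P[:,1]<.6)&(P[:,2]>.05); print("wrist wall",m.sum(),P[m][:,1].min() if m.any() else "")
for y in(-np.pi/2+.127,.127): print(env.ik([.438,.4,.2],rv(y)),env.ik([.438,.4,-.003],rv(y)))
print(env.ik([.434,.216,.0],rv(-np.pi/2)),env.ik([.4419,.0866,.3],rv(0)))
E
```

```text
pen y0.26 0 0 0 0
pen y0.28 3 0.3435865382508106 0.3450820676419887 0.0067377947104027
pen y0.30 60 0.34175702638150274 0.35367101325056843 0.008601664697671096
pen y0.32 64 0.3437736739681451 0.3555051421439012 0.009860789415163218
pen y0.34 58 0.34551250737035694 0.3554572793200685 0.009310213044700533
pen y0.36 55 0.3472675562245839 0.3571013974988083 0.010009253967806497
pen y0.38 55 0.3511937289578299 0.3602602793935562 0.008901265387702029
pen y0.40 54 0.3527501340213985 0.3623831782832012 0.009388848852999065
pen y0.42 24 0.35531473345439546 0.36290517810097417 0.008399291979200751
pen y0.44 0 0 0 0
top wall [(0.2, np.float64(0.477)), (0.5, np.float64(0.477)), (0.8, np.float64(0.478)), (1.0, np.float64(0.478))] bench max y 0.482613014255048
edge x 0.3338911581023695
side wall [(0.2, np.float64(0.477)), (0.5, np.float64(0.477))] bench max y 0.48033186300754876
edge x 0.32904567048503086
wrist wall 3287 0.4762642334903917
[-0.1636  0.8118 -1.15    1.6174  0.7769  1.2364  1.7987] [-1.3576  1.1676  1.129   1.8052 -1.2349  1.0774 -2.7441]
[-0.2796  0.6918 -0.8611  1.6208  0.574   1.0999 -2.7396] [-0.4952  0.8816 -0.4685  1.7769  0.6264  0.6365 -2.7774]
[-0.8612  0.8202  0.5525  2.1034 -0.9551  0.4895 -2.7096] [ 0.5455  0.3969 -1.0996  1.8388  0.388   1.1446 -2.2588]
```

```bash
python3 - <<'E'
from fit import *
np.set_printoptions(precision=4,suppress=True,linewidth=150)
env.movej([-.2,.25,0,1.3,0,1.59,-1.5])
print(env.read_eef_pos(),R.from_rotvec(env.read_eef_rot()).as_matrix()[:2,0])
a=.127
for n,p,y in [("t1",[.438,.4,.2],a),("t2",[.438,.4,-.003],a),("tp",[.436,.22,0],0),("seat",[.4419,.0866,.3],0),("seatlow",[.4419,.0866,.06],0),("pan",[.671,.045,0],0),("panpi",[.671,.045,0],np.pi),("lid",[.655,.16,0.01],0),("fine",[.545,.379,0],0)]: print(n,env.ik(p,rv(y)))
E
```

```text
[0.5024 0.08   0.4906] [0.9634 0.2682]
t1 [-0.6964  0.559  -0.1287  1.6346  0.0836  0.9534 -2.2979]
t2 [-0.6982  0.8363 -0.1285  1.7838  0.1881  0.5334 -2.3908]
tp [-0.4909  0.7451 -0.0318  2.0823  0.0697  0.3152 -2.1513]
seat [-0.2568  0.2324  0.0186  1.859  -0.0049  1.0503 -1.8071]
seatlow [-0.2454  0.597   0.0048  2.1577 -0.0072  0.3869 -1.8055]
pan [-0.1258  0.912   0.0477  1.5399 -0.0591  0.6911 -1.6218]
panpi [ 0.1443  0.9545 -0.4504  1.5297  0.529   0.7809  1.0491]
lid [-0.2821  0.8997  0.0183  1.5308 -0.0219  0.7113 -1.8249]
fine [-0.6045  0.9021 -0.0644  1.5659  0.0807  0.6762 -2.2782]
```

```bash
python3 - <<'E'
from fit import *
np.set_printoptions(precision=4,suppress=True,linewidth=150)
a=.127
env.move_pose([.438,.4,.20],rv(a))
p,T=wshot(); w=cloud(p,T); P=near(w,(.438,.4),.06,.018,.035)
print("timer",len(P),cv2.minAreaRect((P[:,:2]*1000).astype(np.float32)))
c=env.move_l([.438,.4,.03],rate=.2); c=env.move_l([.438,.4,-.003],rate=.06,guard=8)
print(c,env.read_eef_pos()); env.gripper_close(25); print(env.read_width(),env.read_finger_force())
env.move_l([.438,.4,.09],rate=.15); print(env.read_width())
env.move_l([.432,.222,.09],rot=rv(0),rate=.25)
print(env.move_l([.432,.222,-.001],rate=.08,guard=8),env.read_eef_pos(),env.read_t())
env.open_gripper(); env.move_l([.432,.222,.25],rate=.3)
p,T=wshot("w2"); w=cloud(p,T); print(env.read_t()); np.savez("w2.npz",w=w,img=p["img"])
P=near(w,(.432,.222),.06,.018,.035); print("timer",len(P),cv2.minAreaRect((P[:,:2]*1000).astype(np.float32)),np.median(P[:,2]))
E
```

```text
timer 3826 ((439.1109619140625, 401.6830749511719), (65.00092315673828, 65.2173843383789), 7.543883323669434)
False [ 0.438   0.4    -0.0032]
0.06546276108178486 29.27335113286972
0.0651575625178235
False [ 0.4324  0.2222 -0.0006] 12.4333
13.8083
timer 2980 ((432.97625732421875, 221.7721710205078), (65.31965637207031, 63.76438903808594), 89.9320068359375) 0.021581883363440274
```

View pics/w2.png

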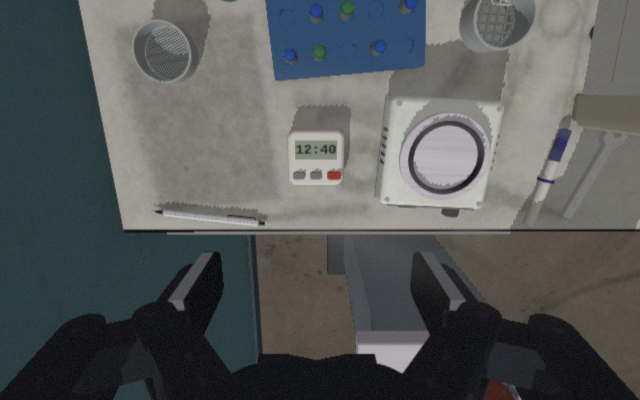

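Timer stands upright at (316,158), as intended. Now the pan, with the camera turned towards the robot.

```bash
python3 - <<'E'
from fit import *
np.set_printoptions(precision=4,suppress=True,linewidth=150)
Y=rv(np.pi)
env.movej([-.1,.25,0,1.3,0,1.59,1.5]); 
print(env.ik([.671,.045,.25],Y),env.ik([.442,.0866,.058],Y),env.ik([.442,.0866,.25],Y))
env.move_pose([.671,.045,.25],Y)
p,T=wshot(); w=cloud(p,T); P=near(w,(.671,.045),.045,.026,.04); c,_=circ(P); print("pan",len(P),c,_,np.median(P[:,2]),env.read_qpos())
if abs(c[2]-.029)<.002:
    x,y=c[:2]
    env.move_l([x,y,.04],rate=.25); print(env.move_l([x,y,-.002],rate=.06,guard=8),env.read_eef_pos())
    env.gripper_close(25); print(env.read_width(),env.read_finger_force())
    env.move_l([x,y,.2],rate=.2); print(env.read_width())
    p,T=wshot("w3"); w=cloud(p,T); q=near(w,(x,y),.045,.20,.27); print(len(q),circ(q) if len(q)>20 else "",q[:,2].max() if len(q) else "")
    env.move_pose([.47,.0866,.25],Y)
    p,T=wshot("w4"); w=cloud(p,T); np.savez("w4.npz",w=w,img=p["img"]); print(lipfit(p["img"],w,(.4419,.0866)))
print(env.read_t(),env.read_eef_pos())
E
```

```text
[-0.1015  0.6384  0.0039  1.3225 -0.0025  1.1807  1.4733] [-0.2207  0.6011 -0.0309  2.158   0.0467  0.3831  1.2812] [-0.206   0.2867 -0.0467  1.9413  0.0167  0.914   1.3098]
pan 439 [0.6718 0.0453 0.0291] 0.0008209001380261715 0.031131325749260808 [-0.1015  0.6355  0.004   1.3205 -0.0025  1.1812  1.4733]
False [ 0.6722  0.0453 -0.0018]
0.060041037796830996 27.446971088647842
0.06035426012432044
27174 (array([0.6689, 0.0454, 0.0292]), np.float64(0.008310707884626109)) 0.269998556136946
((array([0.4409, 0.0872, 0.0358]), np.float64(0.0016638623304081)), np.int64(1242), np.float64(0.061398596440215))
22.35 [0.4718 0.0862 0.2497]
```

View pics/w4.png

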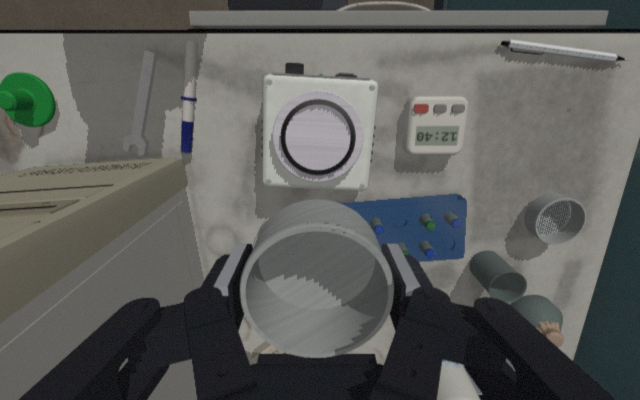

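The pan is held squarely at (318,280), and the seat ring is clear at (318,138). Seating the pan.

```bash
python3 - <<'E'
from fit import *
np.set_printoptions(precision=4,suppress=True,linewidth=150)
Y=rv(np.pi); s=[.4414,.087]
d=np.load("w2.npz"); print(lipfit(d["img"],d["w"],s))
env.move_l([*s,.12],rate=.2); print(env.move_l([*s,.0575],rate=.05,guard=6),env.read_eef_pos(),env.read_wrist_force())
env.open_gripper(); env.move_l([*s,.25],rate=.25); env.move_l([.45,s[1],.27],rate=.2)
p,T=wshot("w5"); w=cloud(p,T); np.savez("w5.npz",w=w,img=p["img"]); P=near(w,s,.045,.083,.1); c=circ(P)
print("pan",len(P),c,np.median(P[:,2]),np.linalg.lstsq(np.c_[P[:,:2]-s,np.ones(len(P))],P[:,2],rcond=None)[0])
print(lipfit(p["img"],w,s),env.read_t())
E
```

```text
((array([0.4414, 0.0881, 0.0359]), np.float64(0.0013434444130541493)), np.int64(1165), np.float64(0.061759014077676366))
True [0.4412 0.087  0.0575] [-0.4461  0.5946  5.7964]
pan 575 (array([0.4407, 0.0868, 0.029 ]), np.float64(0.0008346332848910062)) 0.08910214537796268 [-0.019  -0.0012  0.0887]
((array([0.4304, 0.0888, 0.0241]), np.float64(0.011004999597453742)), np.int64(2402), np.float64(0.06023167154001202)) 26.0167
```

View pics/w5.png

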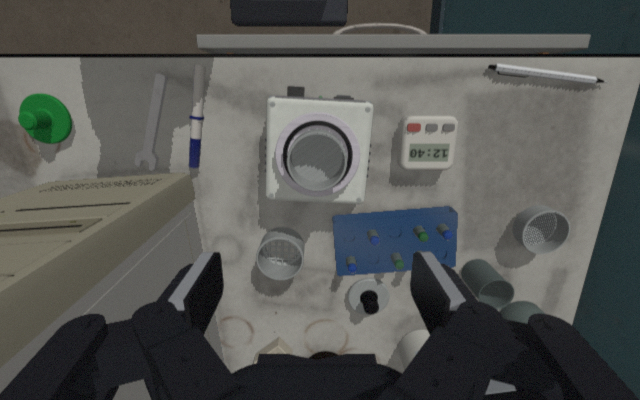

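Pan sits home at (318,157), with its rim at 0.089–0.090 as expected. Next the fine sieve.

```bash
cat > pp.py <<'E'
from fit import *
np.set_printoptions(precision=4,suppress=True,linewidth=150)
Y=rv(np.pi)
def pick(g,h,tz,zl=.2):
    env.move_pose([*g,.25],Y)
    p,T=wshot(); w=cloud(p,T); P=near(w,g,.045,h-.006,h+.008); c,e=circ(P); print("part",len(P),c,e,np.median(P[:,2]))
    assert abs(c[2]-.029)<.002
    x,y=c[:2]
    env.move_l([x,y,h+.02],rate=.25); print(env.move_l([x,y,tz],rate=.07,guard=8),env.read_eef_pos())
    env.gripper_close(25); print("w",env.read_width(),env.read_finger_force())
    env.move_l([x,y,zl],rate=.25); print("w",env.read_width())
def place(s,z,top,tag):
    "z: TCP height when home"
    env.move_l([*s,z+.03],rate=.15); g=env.move_l([*s,z],rate=.04,guard=8)
    q=env.read_eef_pos(); print("place",g,q,"short by",q[2]-z,env.read_wrist_force(),env.read_wrist_torque())
    return g,q
def look(s,top,tag):
    p,T=wshot(tag); w=cloud(p,T); P=near(w,s,.045,top-.006,top+.008); c=circ(P)
    print("rim",len(P),c,np.median(P[:,2]),np.linalg.lstsq(np.c_[P[:,:2]-s,np.ones(len(P))],P[:,2],rcond=None)[0],env.read_t())
E
python3 - <<'E'
from pp import *
s=[.441,.0869]
pick([.545,.379],.030,-.002)
env.move_pose([*s,.2],Y)
g,q=place(s,.082,.114,"w6")
print(env.read_t())
if q[2]<.0845:
    env.open_gripper(); env.move_l([*s,.27],rate=.25); look(s,.114,"w6")
E
```

```text
part 433 [0.5455 0.3801 0.0291] 0.0008198638342346276 0.02906090962417668
False [ 0.5458  0.3804 -0.0017]
w 0.05910277359663972 27.43621777743101
w 0.05895248510293915
place True [0.4409 0.0869 0.0841] short by 0.002116889342837991 [-0.65   -0.5897  9.2075] [0.0105 0.2366 0.0315]
33.0
rim 643 (array([0.4404, 0.0867, 0.0291]), np.float64(0.0008115737450260486)) 0.1130643383438234 [-0.016  -0.0021  0.1127] 34.325
```

Rim 0.1131 against 0.0891 for the pan is exactly 24 mm, so the fine sieve is home. Coarse next.

```bash
python3 - <<'E'
from pp import *
s=[.4407,.0868]
env.move_pose([.52,.06,.3],Y)
pick([.577,.039],.042,.006,.22)
env.move_pose([*s,.22],Y)
g,q=place(s,.114,.15,"w7")
if q[2]<.1165:
    env.open_gripper(); env.move_l([*s,.31],rate=.25); look(s,.150,"w7")
E
```

```text
part 481 [0.5765 0.0394 0.0291] 0.0008363274357897118 0.04103350540485884
False [0.5768 0.0394 0.0062]
w 0.05826289567420708 27.50734543427825
w 0.058591997082217386
place True [0.4403 0.0867 0.1145] short by 0.0005332252651094327 [-0.8804 -0.7748  4.3721] [-0.0475  0.1278  0.0212]
rim 632 (array([0.4399, 0.0866, 0.029 ]), np.float64(0.0008105221158594237)) 0.14891501395780724 [-0.016   0.0033  0.1486] 41.8417
```

Rim difference is 36 mm, so the coarse sieve is home. Now the lid.

```bash
python3 - <<'E'
from pp import *
g=np.array([.655,.160])
env.move_pose([.5,.12,.33],Y); env.move_pose([*g,.25],Y)
p,T=wshot("w8"); w=cloud(p,T); np.savez("w8.npz",w=w,img=p["img"])
P=near(w,g,.04,.034,.045); print(len(P),P[:,:2].mean(0),cv2.minEnclosingCircle((P[:,:2]*1000).astype(np.float32)),np.median(P[:,2]))
P=near(w,g,.036,.0065,.015); print(len(P),cv2.minEnclosingCircle((P[:,:2]*1000).astype(np.float32)),np.median(P[:,2]))
print(env.read_t())
im=cv2.imread("pics/w8.png")
q=env.get_image("wrist"); print([ (r["xy"],r["confidence"]) for r in env.search_frame(q,"lid_knob")])
E
```

```text
231 [0.655 0.161] ((655.5574951171875, 161.12655639648438), 10.082539558410645) 0.03571770204929969
1624 ((655.5675659179688, 161.1807098388672), 30.147966384887695) 0.010358228299794825
43.025
[([317.8, 157.5], 0.59)]
```

View pics/w8.png

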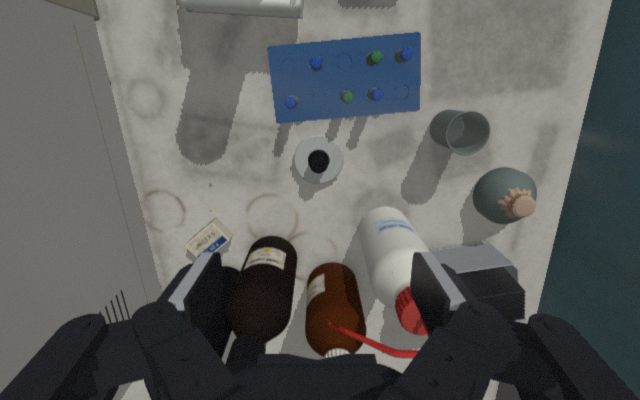

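The black-knobbed lid is at (318,160), and the disc and knob centres agree. Picking it up and placing it.

```bash
python3 - <<'E'
from pp import *
x,y=.6555,.1611; s=[.4401,.0866]
env.move_l([x,y,.06],rate=.25); print(env.move_l([x,y,.013],rate=.06,guard=8),env.read_eef_pos())
env.gripper_close(25); print("w",env.read_width(),env.read_finger_force())
env.move_l([x,y,.1],rate=.2); env.move_l([x,y,.25],rate=.3); print("w",env.read_width())
env.move_pose([*s,.25],Y)
g,q=place(s,.157,.155,"")
if q[2]<.1595 and env.read_width()>.015:
    env.open_gripper(); env.move_l([*s,.34],rate=.25)
    p,T=wshot("w9"); w=cloud(p,T)
    P=near(w,s,.036,.145,.162); print(len(P),cv2.minEnclosingCircle((P[:,:2]*1000).astype(np.float32)),np.median(P[:,2]),np.linalg.lstsq(np.c_[P[:,:2]-s,np.ones(len(P))],P[:,2],rcond=None)[0])
    P=near(w,s,.036,.176,.19); print("knob",len(P),P.mean(0))
    env.move_l([.5,.09,.42],rate=.3)
    p=env.get_image("side"); save(p,"s9")
print(env.read_t())
a=cv2.imread("pics/s9.png")[120:300,250:490]; cv2.imwrite("pics/s9c.png",cv2.resize(a,(800,600),interpolation=cv2.INTER_CUBIC))
E
```

```text
False [0.6559 0.1612 0.0133]
w 0.020150877746479133 24.612176651135087
w 0.019867933755966044
place True [0.4397 0.0865 0.157 ] short by 3.6378933443992345e-06 [-0.1664  0.0993  4.7122] [-0.0025  0.1178  0.0174]
2200 ((439.9884033203125, 86.71322631835938), 30.500030517578125) 0.1542537446120327 [ 0.0077 -0.0066  0.1542]
knob 360 [0.439  0.0863 0.1794]
51.1583
```

View pics/w9.png

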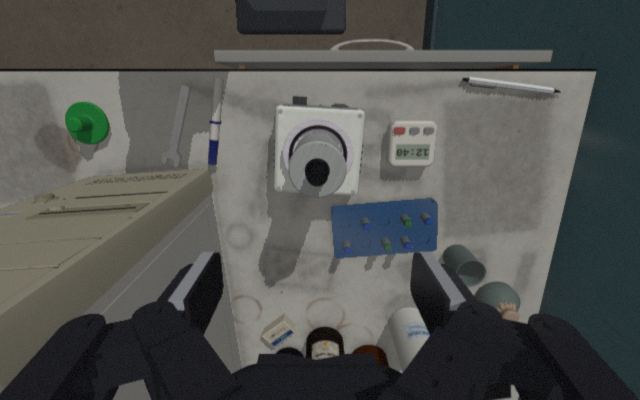

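View pics/s9c.png

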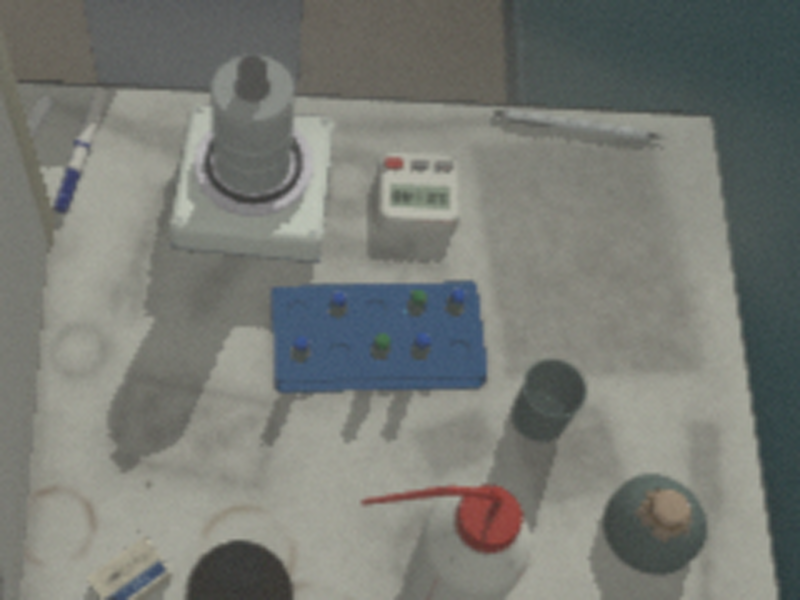

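The stack is upright and closed, with the lid disc at 0.154–0.155, level, at (250,75–170) in the crop. The timer lies face up to the left of the shaker at (418,190). The beaker and bottle have not moved. Handing in.

```bash
python3 -c "
from h import *
env.wait(.5); print(env.close_job())"
```

```text
the job is handed in; nothing more can be done
None
```

The job is handed in after about 52 s of robot time; no verdict came back, but my last measurements put the pan, fine sieve, coarse sieve and lid nested, level and home on the shaker, with the timer face up 135 mm left of its middle and the beaker and bottle where they were.

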